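Clamp a reagent bottle on the mixing platform with the travelling feed knob

ROBOT

A 6-joint arm with a two-finger parallel gripper is mounted at the origin on a cart in front of the work surface, level with it; the furniture and walls round the work are solid. World frame = base frame: x ahead of the robot, y to its left, z up, the work surface at z = 0. Lengths are in m, angles in rad, forces in N, time in s.
With the tool pointing down it reaches from about 0.375 to 0.75 m from the base axis. Payload 9 kg.
Tool frame: the origin (TCP) lies midway between the tips of the shut fingers; the grasp point (between the pads) lies 19 mm behind it; z points along the fingers, y is the line along which they close (so a half turn about z gives the same grasp; the last joint's range is limited). The gripper opens to 85 mm and grips with 20 to 120 N. Pads are 22 mm wide; open, the fingers measure 114 mm over their backs; the gripper's body (76 mm by 85 mm) begins 54 mm behind the grasp point. The pads swing forward as they close: fully open they stand 13 mm farther back than shut.
Start: joints at [1.063, 0.104, 0.097, 1.564, 0, 1.353], TCP at [0.171, 0.575, 0.231] pointing down, gripper open.
Joint ranges: [-2.99, 2.99], [-0.84, 1.86], [-1.1, 1.16], [-1.84, 2.11], [-1.51, 1.56], [-3.14, 3.14]. Speed limits (rad/s): [2.22, 2.22, 2.57, 3.14, 3.14, 3.14].

INTERFACE

Orientations are given as a rotation vector (axis times angle).
In Python, from bench import manip, read_camera, order gives the robot as it stands.
- The arm moves only by the tool apply_moves, never from a script. Its argument "commands" is a list of rows, each an object with "delta_pos": the shift along the world's x, y, z in mm, a list of three; "turn": the turn, a rotation vector about the world's x, y, z in degrees, a list of three. A call has 1 to 20 rows; each row is the pose to reach, as a shift and turn from the pose commanded when the call began; what a row does not reach only later rows make up. A row lasts 1/8 s, in which the tool goes at most 62.5 mm and 10.7 degrees, less where a joint would pass 70% of its speed; a pose out of reach is approached as far as the arm can. A call with a gripper value outside its range is refused whole. "grip" is the opening, from 0 (shut) to 1 (fully open), set as the call begins (left out, the last holds). The fingers move at their own pace and stop on an object; "grip_force" is the grip in N (left out, the last holds). Time passes only in rows, so rows that repeat a pose let the fingers close. It gives the time, the measured TCP pose, the force, the opening and the grip force at its end, in the units of the state.
- manip.state(): the state, without advancing time (a new reading comes with each control period).
- read_camera(name): name is "scene" or "top"; returns a dict with "color" (420x560x3 uint8, blue, green, red), "range_z" (420x560 float32, m along the optical axis (not along the pixel's ray), 0 where there is no reading), "K" (3x3 intrinsics, pixels), "k1" (the pictures are not rectified: a ray, as slopes to the right and down, at radius r is drawn at 1 + k1 r^2 times it, then the intrinsics apply), "rvec" (rotation vector, rad) and "tvec" (3), from world to camera coordinates, as OpenCV has them. Camera axes: x right, y down, z forward; pixel columns grow to the right and rows downward; lengths in m; the calibration is good to about 2 mm. A picture is of the moment at which its call begins.
- order.sign_off(): hands the job in; it is judged then, once.
The state is a dict: "t": time; "joint_pos": joint angles; "joint_vel": joint speeds; "joint_efforts": joint torques, N m; "position": TCP position; "ee_rot": TCP orientation; "force": force on the tool from outside, world axes, zero at the start; "ft_torque": the same for the moment, N m; "gripper_width": opening from 0.0 (shut) to 1.0 (fully open); "grasp_force": force on a finger pad.
Only numpy, scipy, OpenCV 4.12 (cv2) and the standard library are available. Lean on these libraries where they do the work, as an engineer would, in place of code of your own. Each camera call takes 0.05 s, during which the arm holds its last target. There are 200 camera calls.

TASK

Stand the amber bottle upright in the V of the clamping platform and let go of it. Then turn the black feed knob clockwise, following it as its carriage travels, until the rubber jaw holds the bottle snugly in the V with about 12 N (never squeeze it with more than 25 N), let go and leave it clamped. Move the carriage by its knob only, and leave the dropper bottle, the petri dish and the coverslip box where they are.

Things in the scene. Friction and masses are not known exactly. Their poses are not given: they have to be found in the camera images.
- amber_bottle: Brown glass bottle with a white screw cap that does not turn, loose, about 0.14 kg. Body 45 mm across up to 67 mm height, cap 34 mm across from 67 to 91 mm height: take it by the cap. Origin at the centre of its underside, z up.
- platform: Fixed grey aluminium platform, 90 mm (its x) by 230 mm (its y); its top, on which the bottle stands, is 12 mm above the worktop. Origin at the centre of its underside. At its +y end stands a fixed V block with rubber faces (90 degree V open towards -y), top 52 mm above the worktop. The carriage slides along its y axis.
- v_seat (a point): Nominal seat: point on the platform's top (12 mm above the worktop) under the centre of a bottle that touches both faces of the V. Axes as the platform's. The V block is bolted in slots and its true place is not measured: the true seat lies up to 5 mm from here along y, either way. Let the bottle down some 8 mm to the -y side of this point; the jaw pushes it home.
- carriage: Blue carriage block, 84 mm wide, top 42 mm above the worktop, with an upright jaw (top 52 mm above the worktop) facing +y. Origin on the knob's axis, 12 mm above the worktop, axes as the platform's. It slides 55 mm towards +y (towards the V) and at the start stands 22 to 50 mm short of a seated bottle. It must not be pushed itself.
- pad_face (a point): Centre of the flat rubber face of the carriage's jaw, 70 mm to the +y side of the knob's axis; it looks towards +y, is 58 mm wide, 36 mm high. On a seated bottle it lies 22.5 mm to the -y side of the true seat. The pad is stiff: about 10 to 15 N for each mm after contact.
- feed_knob (a joint): Feed knob's angle, rad, growing clockwise seen from above. A pinion moves carriage and knob 15 mm towards +y for each rad, always in step. Drive friction takes 0.30 N m at the knob; squeezing adds 0.015 N m per N at the jaw (a push on the knob along +y helps N for N). Friction holds the jaw when the knob is let go, up to about 20 N.
- knob_grip (a point): Point on the knob's vertical axis at the height to grip it (66 mm above the worktop as the knob stands, 24 mm above the carriage's top). Round fluted black knob, 40 mm across, from 53 to 79 mm above the worktop, with a white pointer line on top. It can be gripped at any yaw; it travels with the carriage.
- dropper_bottle: Bystander: small brown dropper bottle with a black rubber teat, 30 mm across, 89 mm high, loose. Origin at the centre of its underside.
- petri_dish: Bystander: petri dish with agar, 101 mm across, 16 mm high, loose. Origin at the centre of its underside.
- coverslip_box: Bystander: small white plastic box, 34 x 52 x 16 mm, loose. Origin at the centre of its underside.

How it is judged:
On the way, in this order (a step that is already met when the one before it is completed fails the run):
1. the bottle stands upright on the platform at the V, let go, not yet clamped (horizontal distance between amber_bottle and v_seat below 0.022 m and z of amber_bottle in the frame of v_seat below 0.004 m and angle between amber_bottle's own z axis and vertical below 0.12 rad and contact force between the fingers and amber_bottle below 0.1 N and contact force between carriage and amber_bottle below 2 N), for 0.2 s.
2. the jaw squeezes the bottle with 6 to 18 N (contact force between carriage and amber_bottle between 6 and 18 N and horizontal distance between amber_bottle and v_seat below 0.011 m), for 0.2 s.
At the end, for the whole second after the job is handed in: The bottle stands upright (within 0.12 rad) on the platform within 11 mm of the nominal seat, home in the V, at rest, and the carriage's jaw holds it there with 6 to 18 N after the knob has been let go (all of step 2 and z of amber_bottle in the frame of v_seat below 0.004 m and angle between amber_bottle's own z axis and vertical below 0.12 rad and linear speed of amber_bottle below 0.01 m/s); the robot touches nothing.
It fails at once if the bottle is squeezed by the jaw with more than 25 N (contact force between carriage and amber_bottle above 25 N).
It fails at once if the fingers push the carriage itself with more than 15 N (contact force between the fingers and carriage above 15 N).
It fails at once if a bystander is moved more than 20 mm (distance of any of dropper_bottle, petri_dish, coverslip_box from where it was at the start of the episode above 0.02 m).
It also fails if it takes over 72 s, if anything falls off the work surface, if the arm or the gripper's body presses on something with over 40 N, if the wrist force passes 120 N, or if a joint passes its speed limit or range.

## Working session

There is one attempt and no reset: what is moved stays moved. The work goes in short steps, Python scripts to look and compute and a tool call to move; the robot and the scene stay as the last step left them, time stands still between calls to the robot, and variables do not carry over. Pictures are saved under pics/ and viewed, at most 10 in all, crops included, and the job is handed in when it is done.

Besides the shell and the picture viewer there is one more tool, called after "Emit:" by a JSON object that holds its "fn" and its "kwargs". apply_moves: Moves the arm, as the interface text tells. Its arguments: {"type":"object","properties":{"commands":{"type":"array","items":{"type":"object","properties":{"delta_pos":{"type":"array","items":{"type":"number"}},"turn":{"type":"array","items":{"type":"number"}}}}},"grip":{"type":"number"},"grip_force":{"type":"number"}},"required":["commands"]}

```bash
mkdir -p pics; cat > h.py <<'E'
import numpy as np, cv2
from bench import manip, read_camera, order
def world(c):
    """per-pixel world points from range image"""
    K=c["K"];h,w=c["range_z"].shape
    v,u=np.mgrid[:h,:w].astype(float)
    p=np.stack([u,v],-1).reshape(-1,1,2)
    n=cv2.undistortPoints(p,K,np.array([c["k1"],0,0,0.])).reshape(h,w,2)
    R=cv2.Rodrigues(np.array(c["rvec"]))[0];t=np.array(c["tvec"]).ravel()
    z=c["range_z"];P=np.dstack([n[...,0]*z,n[...,1]*z,z])
    return (P-t)@R, n, R, t
def onplane(c,uv,z):
    n=cv2.undistortPoints(np.array(uv,float).reshape(-1,1,2),c["K"],np.array([c["k1"],0,0,0.])).reshape(-1,2)
    R=cv2.Rodrigues(np.array(c["rvec"]))[0];t=np.array(c["tvec"]).ravel()
    d=np.c_[n,np.ones(len(n))]@R;o=-R.T@t
    return o+d*((z-o[2])/d[:,2])[:,None]
E
python3 - <<'E'
from h import *
import pickle
d={}
for n in("scene","top"):
    c=read_camera(n);d[n]=c;cv2.imwrite(f"pics/{n}0.png",c["color"])
    R=cv2.Rodrigues(np.array(c["rvec"]))[0];print(n,c["K"][0,0],c["k1"],-R.T@np.array(c["tvec"]).ravel(),R[2])
pickle.dump(d,open("d0.pkl","wb"))
print(manip.state())
E
```

```text
scene 413.6602803950874 0.01356862679836284 [0.02279468 0.02438065 0.67227413] [ 0.61968698 -0.34230134 -0.70627037]
top 397.57514064990914 -0.01690519960683453 [ 0.35243494 -0.23927665  0.97938034] [ 0.18835606 -0.02880012 -0.98167843]
{'t': 0.1, 'joint_pos': array([ 1.06331224e+00,  1.04628021e-01,  9.65362762e-02,  1.56385794e+00,
       -1.43436466e-05,  1.35308482e+00]), 'joint_vel': array([-0.00096301, -0.00070819,  0.00065643, -0.00061054,  0.00110262,
       -0.00023217]), 'joint_efforts': array([ 6.85587336e-03, -5.58208895e+01,  5.04718745e+01,  1.32049236e-02,
       -2.92070363e-04, -2.62717941e-05]), 'position': array([0.17130065, 0.57473003, 0.23060091]), 'ee_rot': array([-4.53525665e-01, -3.10828408e+00,  1.70166380e-03]), 'force': array([0.36021783, 0.15089139, 0.15270892]), 'ft_torque': array([ 0.0080518 , -0.04098787, -0.05168982]), 'grasp_force': 0.0, 'gripper_width': 1.0018885941093454}
```

View pics/scene0.png

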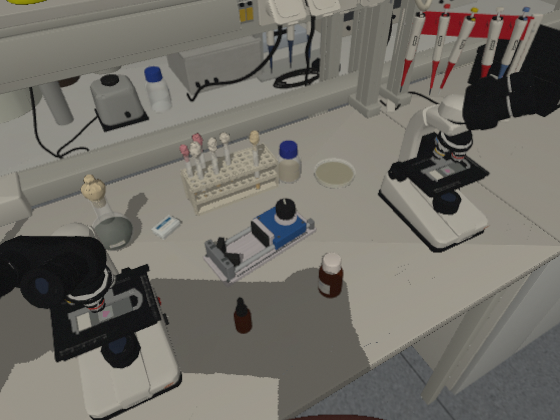

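View pics/top0.png

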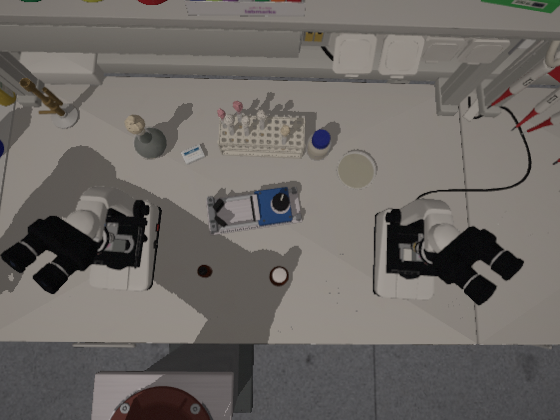

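The scene view shows the white cap at (331,262), the knob at (286,210) and the V block near (222,255). In the top view the cap is at (279,275), the knob at (281,203), the platform from about (208,212) to (298,205), and the dropper bottle at (204,271).

```bash
python3 - <<'E'
from h import *
import pickle
d=pickle.load(open("d0.pkl","rb"))
c=d["top"];W,*_=world(c);I=c["color"].astype(int);z=W[...,2]
def box(u0,u1,v0,v1):
    m=np.zeros(z.shape,bool);m[v0:v1,u0:u1]=1;return m
def rep(n,m):
    p=W[m];print(n,m.sum(),p.min(0).round(4),p.max(0).round(4),((p.min(0)+p.max(0))/2).round(4),np.median(p,0).round(4))
rep("cap depth",box(265,295,260,290)&(z>0.08))
mm=box(265,295,260,290)&(I.min(-1)>150)&(z>.05)
v,u=np.nonzero(mm);(cc,r)=cv2.minEnclosingCircle(np.c_[u,v].astype(np.float32));print("cap white",cc,r,onplane(c,[cc],.091))
rep("knob",box(262,300,185,220)&(z>0.07))
blue=box(240,310,180,235)&(I[...,0]-I[...,2]>50)
rep("blue",blue)
v,u=np.nonzero(blue);P=onplane(c,np.c_[u,v],.042)[:,:2].astype(np.float32);print("blue rect",cv2.minAreaRect(P),cv2.boxPoints(cv2.minAreaRect(P)))
hi=box(200,310,180,240)&(z>0.006)&(z<0.02)
P=W[hi][:,:2].astype(np.float32);r=cv2.minAreaRect(P);print("plat",hi.sum(),r,cv2.boxPoints(r))
rep("V",box(200,235,190,235)&(z>0.045))
for n,b in(("dropper",box(190,220,255,285)),("dish",box(330,385,145,195)),("box",box(178,210,140,168))): rep(n,b&(z>.01))
cv2.imwrite("pics/c.png",cv2.resize(c["color"][175:295,190:310],None,fx=5,fy=5,interpolation=cv2.INTER_CUBIC))
s=d["scene"];W2,*_=world(s);z2=W2[...,2];J=s["color"].astype(int)
z=z2;W=W2
rep("s cap",box(315,345,245,275)&(z>0.07)&(J.min(-1)>110)); rep("s knob",box(265,305,190,225)&(z>.07)&(J.max(-1)<90))
rep("s V",box(200,245,230,280)&(z>.044)); 
E
```

```text
cap depth 172 [ 0.3524 -0.2795  0.0806] [ 0.3906 -0.2393  0.9794] [ 0.3715 -0.2594  0.53  ] [ 0.3751 -0.2641  0.0885]
cap white (276.0, 277.0) 4.242740631103516 [[ 0.37063589 -0.25737966  0.091     ]]
knob 241 [ 0.3524 -0.2859  0.0703] [ 0.5654 -0.2393  0.9794] [ 0.4589 -0.2626  0.5248] [ 0.5445 -0.2651  0.0763]
blue 588 [ 0.3524 -0.2928  0.0313] [ 0.5857 -0.2051  0.9794] [ 0.4691 -0.249   0.5054] [ 0.5276 -0.2391  0.0397]
blue rect ((0.5412160158157349, -0.24857467412948608), (0.08180268108844757, 0.07795244455337524), 9.087821960449219) [[ 0.49467188 -0.216548  ]
 [ 0.5069843  -0.2935219 ]
 [ 0.58776015 -0.28060135]
 [ 0.57544774 -0.20362744]]
plat 1231 ((0.5347326397895813, -0.2014009803533554), (0.09026455879211426, 0.22973696887493134), 9.152682304382324) [[ 0.4719033  -0.09517401]
 [ 0.5084467  -0.32198596]
 [ 0.59756196 -0.30762795]
 [ 0.5610186  -0.080816  ]]
V 352 [ 0.3524 -0.2393  0.0453] [ 0.5609 -0.0912  0.9794] [ 0.4566 -0.1652  0.5123] [ 0.5171 -0.1088  0.0496]
dropper 157 [ 0.3524 -0.2393  0.0101] [ 0.3976 -0.0741  0.9794] [ 0.375  -0.1567  0.4948] [ 0.382  -0.0939  0.0431]
dish 1203 [ 0.3524 -0.5104  0.01  ] [ 0.6937 -0.2393  0.9794] [ 0.523  -0.3748  0.4947] [ 0.6424 -0.4586  0.014 ]
box 273 [ 0.3524 -0.2393  0.01  ] [ 0.7043 -0.015   0.9794] [ 0.5283 -0.1271  0.4947] [ 0.6767 -0.0446  0.0137]
s cap 308 [ 0.0228 -0.2785  0.0703] [0.3921 0.0244 0.6723] [ 0.2074 -0.1271  0.3713] [ 0.3723 -0.2603  0.0903]
s knob 251 [ 0.5264 -0.2845  0.07  ] [ 0.5676 -0.2459  0.0821] [ 0.547  -0.2652  0.0761] [ 0.5419 -0.263   0.0787]
s V 520 [ 0.0228 -0.1368  0.044 ] [0.5612 0.0244 0.6723] [ 0.292  -0.0562  0.3581] [ 0.5127 -0.1069  0.0518]
```

View pics/c.png

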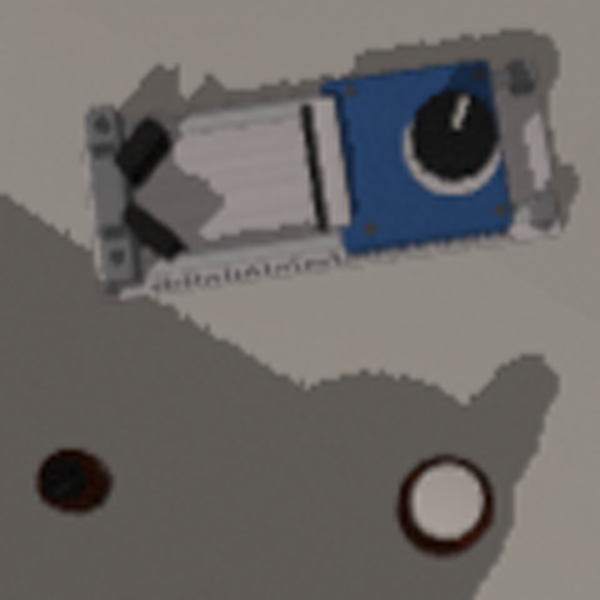

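```bash
python3 - <<'E'
from h import *
import pickle
d=pickle.load(open("d0.pkl","rb"))
O=np.array([.5347,-.2014]);ex=np.array([.9873,.1590]);ey=np.array([-.1590,.9873])
pf=lambda p:np.c_[(p[:,:2]-O)@ex,(p[:,:2]-O)@ey]
for n,bx in(("top",dict(cap=(262,298,258,292),knob=(262,303,183,222),V=(203,235,190,236))),("scene",dict(cap=(312,350,245,285),knob=(262,305,190,228),V=(198,248,228,285)))):
    c=d[n];W,*_=world(c);z=W[...,2];ok=c["range_z"]>0
    for k,(lo,hi) in dict(cap=(.085,.097),knob=(.074,.085),V=(.047,.058)).items():
        u0,u1,v0,v1=bx[k];m=np.zeros(z.shape,bool);m[v0:v1,u0:u1]=1;m&=ok&(z>lo)&(z<hi)
        p=W[m]
        (cc,r)=cv2.minEnclosingCircle(p[:,:2].astype(np.float32))
        print(n,k,m.sum(),"mean",p.mean(0).round(4),"circ",np.round(cc,4),round(r,4),"pf",pf(np.array([cc])).round(4))
        if k=="V":
            q=pf(p)
            for x in range(-45,46,6):
                s=q[abs(q[:,0]*1e3-x)<3]
                if len(s): print("  x",x,"y",(s[:,1].min()*1e3).round(1),(s[:,1].max()*1e3).round(1))
            dark=m&(c["color"].max(-1)<70);vv,uu=np.nonzero(dark)
            qd=pf(onplane(c,np.c_[uu,vv],.052))
            for sgn in(-1,1):
                r=cv2.minAreaRect((qd[qd[:,0]*sgn>0]*1e3).astype(np.float32));print("  pad",np.round(r[0],1),np.round(r[1],1),round(r[2],1),cv2.boxPoints(r).round(1).tolist())
    if n=="top":
        I=c["color"]
        print("jaw/dropper", [ (k,onplane(c,[uv],h).round(3)) for k,uv,h in(("jawface",(251.5,208.5),.052),("drop",(203,271),.085))])
E
```

```text
top cap 160 mean [ 0.3756 -0.2647  0.0886] circ [ 0.3755 -0.2644] 0.0159 pf [[-0.1672 -0.0369]]
top knob 210 mean [ 0.5448 -0.2665  0.0768] circ [ 0.5454 -0.2662] 0.02 pf [[ 0.0002 -0.0657]]
top V 328 mean [ 0.5199 -0.1099  0.0498] circ [ 0.5197 -0.106 ] 0.0415 pf [[0.0003 0.0966]]
  x -39 y 90.9 105.0
  x -33 y 72.9 106.5
  x -27 y 69.7 106.2
  x -21 y 72.3 105.2
  x -15 y 78.5 106.6
  x -9 y 84.8 106.1
  x -3 y 89.1 105.7
  x 3 y 92.4 104.4
  x 9 y 84.8 106.5
  x 15 y 79.0 105.4
  x 21 y 71.3 105.3
  x 27 y 68.5 106.6
  x 33 y 72.5 105.9
  x 39 y 93.0 105.0
  pad [-23.8  89.6] [35.2 27.5] 40.2 [[-46.099998474121094, 88.80000305175781], [-28.399999618530273, 67.80000305175781], [-1.5, 90.4000015258789], [-19.299999237060547, 111.5]]
  pad [25.7 88. ] [29.1 29.1] 42.0 [[5.199999809265137, 89.0999984741211], [24.600000381469727, 67.5], [46.29999923706055, 86.9000015258789], [26.799999237060547, 108.5999984741211]]
jaw/dropper [('jawface', array([[ 0.531, -0.198,  0.052]])), ('drop', array([[ 0.382, -0.096,  0.085]]))]
scene cap 230 mean [ 0.3751 -0.2623  0.0904] circ [ 0.3769 -0.2634]
[... 188 characters left out ...]
0.1058] 0.0419 pf [[0.0012 0.0967]]
  x -39 y 92.2 106.4
  x -33 y 75.5 106.6
  x -27 y 69.4 107.3
  x -21 y 72.6 107.2
  x -15 y 79.7 107.2
  x -9 y 84.3 106.6
  x -3 y 91.7 106.3
  x 3 y 91.7 107.2
  x 9 y 84.8 106.5
  x 15 y 81.6 106.8
  x 21 y 74.6 106.7
  x 27 y 69.8 107.1
  x 33 y 74.7 106.6
  x 39 y 92.9 106.4
  x 45 y 99.6 104.4
  pad [-22.9  90.9] [35.9 29. ] 40.7 [[-45.900001525878906, 90.19999694824219], [-27.0, 68.19999694824219], [0.20000000298023224, 91.5999984741211], [-18.700000762939453, 113.5999984741211]]
  pad [24.6 91.2] [30.2 32.7] 46.3 [[2.4000000953674316, 91.5999984741211], [26.0, 69.0], [46.900001525878906, 90.9000015258789], [23.200000762939453, 113.4000015258789]]
```

```bash
python3 - <<'E'
from h import *
import pickle
d=pickle.load(open("d0.pkl","rb"))
H=np.full((12,20),-1.)
for n in d:
    c=d[n];W,*_=world(c);ok=c["range_z"]>0;p=W[ok]
    i=((p[:,0]-.2)/.05).astype(int);j=((.5-p[:,1])/.05).astype(int)
    g=(p[:,0]>=.2)&(i<12)&(j>=0)&(p[:,1]<.5)&(j<20)
    np.maximum.at(H,(i[g],j[g]),p[g,2])
print("y",(.5-.05*np.arange(20)).round(2))
for a in range(12):print(round(.2+.05*a,2),(H[a]*100).round().astype(int))
E
```

```text
y [ 0.5   0.45  0.4   0.35  0.3   0.25  0.2   0.15  0.1   0.05  0.   -0.05
 -0.1  -0.15 -0.2  -0.25 -0.3  -0.35 -0.4  -0.45]
0.2 [-100 -100    0    0    0    0    0    0    0    0    0    0    0    0
    0    0    0    0    0    0]
0.25 [-100 -100    0    0    0    0    0    0    0    0    0    0    0    0
    0    0    0    0    0    0]
0.3 [-100    0    0    0    0    0    4   34   32    4    0    0    0    0
    0    0    0    0    0    4]
0.35 [-100    0    0    0 -100    0   34   34   33   14    0    9    4    0
    9    9    0    0    1   13]
0.4 [-100    0    0    0    0    0   33   32   32   14    0    0    0    0
    0    0    0    0    0   13]
0.45 [-100    0    0    0    0    0   31   31   29   14    0    5    6    3
    4    1    0    0    0   14]
0.5 [-100    0    0    0    0    0 -100   24   24    9    0    5    5    5
    8    8    3    0    0    2]
0.55 [-100    0    0    0    0    1    0    0   16    0    0    6    5    5
    8    8    3    0    2    2]
0.6 [-100    0    0    0    0    0    0    0    0    0    0    0    0    0
    0    0    0    0    2    2]
0.65 [-100    2    0    0    0    0    0    0   18   17    2    2   18   17
    8   17   10   10    2    2]
0.7 [ 0  1  0  1  1 39 46 45 46 46 46 45 49 48 48 49 45 46 45 45]
0.75 [ 0  2  3 18 18  0 45 46 46 46 46 47 47 48 48 48 45 45 45 45]
```

Emit:
{"fn": "apply_moves", "kwargs": {"commands": [{"delta_pos": [0, 0, 60], "turn": [0, 0, 0]}, {"delta_pos": [0, 0, 120], "turn": [0, 0, 0]}, {"delta_pos": [0, 0, 180], "turn": [0, 0, 0]}, {"delta_pos": [0, 0, 200], "turn": [0, 0, 0]}, {"delta_pos": [45, -35, 200], "turn": [0, 0, 0]}, {"delta_pos": [90, -70, 200], "turn": [0, 0, 0]}, {"delta_pos": [135, -105, 200], "turn": [0, 0, 0]}, {"delta_pos": [180, -140, 200], "turn": [0, 0, 0]}, {"delta_pos": [200, -175, 200], "turn": [0, 0, 0]}, {"delta_pos": [200, -175, 200], "turn": [0, 0, 0]}]}}

```text
t: 1.35
position: [0.373, 0.398, 0.431]
ee_rot: [-0.459, -3.108, 0.001]
force: [0.9, 0.6, 0.6]
gripper_width: 1.002
grasp_force: 0.0
```

```bash
python3 -c "
from h import *
s=manip.state();print(s['t'],s['joint_pos'].round(3),s['position'].round(3),s['ee_rot'].round(3))"
```

```text
1.35 [ 0.578  0.099  0.468  1.941 -0.     0.872] [0.373 0.398 0.431] [-4.590e-01 -3.108e+00  1.000e-03]
```

Emit:
{"fn": "apply_moves", "kwargs": {"commands": [{"delta_pos": [10, -60, 0]}, {"delta_pos": [20, -120, 0]}, {"delta_pos": [30, -180, 0]}, {"delta_pos": [40, -240, 0]}, {"delta_pos": [40, -300, 0]}, {"delta_pos": [35, -360, 0]}, {"delta_pos": [30, -420, 0]}, {"delta_pos": [25, -480, 0]}, {"delta_pos": [20, -540, 0]}, {"delta_pos": [10, -600, 0]}, {"delta_pos": [5, -650, -20]}, {"delta_pos": [5, -664, -70]}, {"delta_pos": [5, -664, -130]}, {"delta_pos": [5, -664, -190]}, {"delta_pos": [5, -664, -230]}, {"delta_pos": [5, -664, -230]}, {"delta_pos": [5, -664, -230]}, {"delta_pos": [5, -664, -230]}]}}

```text
validation failed for argument at $.co...
```

```bash
python3 -c "
from h import *
s=manip.state();print(s['t'],s['joint_pos'].round(3),s['position'].round(4),s['ee_rot'].round(3))
c=read_camera('scene');cv2.imwrite('pics/s1.png',c['color'][60:360,120:500])"
```

```text
1.35 [ 0.578  0.099  0.468  1.941 -0.     0.872] [0.373 0.398 0.431] [-4.590e-01 -3.108e+00  1.000e-03]
```

View pics/s1.png

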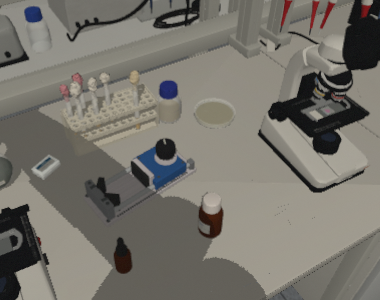

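The move was refused because each row needs a "turn"; nothing has moved, so the picture shows the unchanged scene.

Emit:
{"fn": "apply_moves", "kwargs": {"commands": [{"delta_pos": [10, -60, 0], "turn": [0, 0, 0]}, {"delta_pos": [20, -120, 0], "turn": [0, 0, 0]}, {"delta_pos": [30, -180, 0], "turn": [0, 0, 0]}, {"delta_pos": [40, -240, 0], "turn": [0, 0, 0]}, {"delta_pos": [40, -300, 0], "turn": [0, 0, 0]}, {"delta_pos": [35, -360, 0], "turn": [0, 0, 0]}, {"delta_pos": [30, -420, 0], "turn": [0, 0, 0]}, {"delta_pos": [25, -480, 0], "turn": [0, 0, 0]}, {"delta_pos": [20, -540, 0], "turn": [0, 0, 0]}, {"delta_pos": [10, -600, 0], "turn": [0, 0, 0]}, {"delta_pos": [5, -650, -20], "turn": [0, 0, 0]}, {"delta_pos": [5, -664, -70], "turn": [0, 0, 0]}, {"delta_pos": [5, -664, -130], "turn": [0, 0, 0]}, {"delta_pos": [5, -664, -190], "turn": [0, 0, 0]}, {"delta_pos": [5, -664, -230], "turn": [0, 0, 0]}, {"delta_pos": [5, -664, -230], "turn": [0, 0, 0]}, {"delta_pos": [5, -664, -230], "turn": [0, 0, 0]}, {"delta_pos": [5, -664, -230], "turn": [0, 0, 0]}]}}

```text
t: 3.65
position: [0.3773, -0.2647, 0.2037]
ee_rot: [0.453, 3.106, -0.003]
force: [-0.1, 0.3, -0.1]
gripper_width: 1.001
grasp_force: 0.0
```

```bash
python3 -c "
from h import *
s=manip.state();print(s['t'],s['joint_pos'].round(3),s['position'].round(4),s['ee_rot'].round(3))
c=read_camera('scene');cv2.imwrite('pics/s2.png',c['color'][60:360,120:500])"
```

```text
3.65 [-0.897 -0.334 -0.361  1.541  0.    -0.607] [ 0.3773 -0.2647  0.2037] [ 4.530e-01  3.106e+00 -3.000e-03]
```

View pics/s2.png

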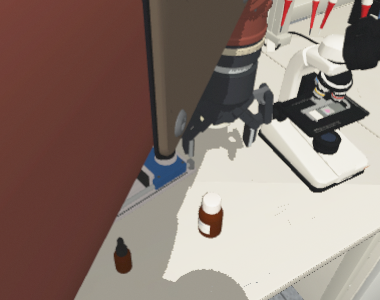

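The arm hangs above the bottle (cap near crop (211,203)) and hides the platform. Descending.

Emit:
{"fn": "apply_moves", "kwargs": {"commands": [{"delta_pos": [0, 0, -60], "turn": [0, 0, 0]}, {"delta_pos": [0, 0, -110], "turn": [0, 0, 0]}, {"delta_pos": [0, 0, -132], "turn": [0, 0, 0]}, {"delta_pos": [0, 0, -132], "turn": [0, 0, 0]}, {"delta_pos": [0, 0, -132], "turn": [0, 0, 0]}, {"delta_pos": [0, 0, -132], "turn": [0, 0, 0]}], "grip": 1.0}}

```text
t: 4.45
position: [0.3772, -0.265, 0.0711]
ee_rot: [0.453, 3.107, -0.003]
force: [-0.1, 0.4, 0.2]
gripper_width: 1.003
grasp_force: 0.0
```

Emit:
{"fn": "apply_moves", "kwargs": {"commands": [{"delta_pos": [0, 1, -3], "turn": [0, 0, 0]}, {"delta_pos": [0, 1, -3], "turn": [0, 0, 0]}, {"delta_pos": [0, 1, -3], "turn": [0, 0, 0]}, {"delta_pos": [0, 1, -3], "turn": [0, 0, 0]}, {"delta_pos": [0, 1, -3], "turn": [0, 0, 0]}, {"delta_pos": [0, 1, -3], "turn": [0, 0, 0]}, {"delta_pos": [0, 1, -3], "turn": [0, 0, 0]}, {"delta_pos": [0, 1, -3], "turn": [0, 0, 0]}], "grip": 0.2, "grip_force": 30}}

```text
t: 5.45
position: [0.3765, -0.2632, 0.0665]
ee_rot: [0.454, 3.108, -0.0]
force: [-0.1, -1.1, 3.9]
gripper_width: 0.381
grasp_force: 29.9
```

Emit:
{"fn": "apply_moves", "kwargs": {"commands": [{"delta_pos": [0, 0, 20], "turn": [0, 0, 0]}, {"delta_pos": [0, 0, 60], "turn": [0, 0, 0]}, {"delta_pos": [0, 0, 90], "turn": [0, 0, 0]}, {"delta_pos": [0, 0, 95], "turn": [0, 0, 0]}, {"delta_pos": [30, 24, 95], "turn": [0, 0, 0]}, {"delta_pos": [60, 47, 95], "turn": [0, 0, 0]}, {"delta_pos": [90, 71, 95], "turn": [0, 0, 0]}, {"delta_pos": [120, 94, 95], "turn": [0, 0, 0]}, {"delta_pos": [149, 117, 95], "turn": [0, 0, 0]}, {"delta_pos": [149, 117, 90], "turn": [0, 0, 0]}, {"delta_pos": [149, 117, 90], "turn": [0, 0, 0]}, {"delta_pos": [149, 117, 90], "turn": [0, 0, 0]}]}}

```text
t: 6.95
position: [0.5247, -0.1464, 0.1558]
ee_rot: [-0.455, -3.108, -0.001]
force: [-0.8, 0.3, -0.5]
gripper_width: 0.38
grasp_force: 30.0
```

```bash
python3 - <<'E'
from h import *
s=manip.state();print(s['t'],s['joint_pos'].round(3),s['position'].round(4),s['ee_rot'].round(3),s['force'],s['gripper_width'])
O=np.array([.5347,-.2014]);ex=np.array([.9873,.1590]);ey=np.array([-.1590,.9873])
p=s['position'][:2]-O;print("pf",p@ex,p@ey)
a=read_camera('scene')['color'];b=read_camera('top')['color']
cv2.imwrite('pics/s3.png',np.hstack([a[100:400,100:450],b[130:430,100:450]]))
E
```

```text
6.95 [-0.512 -0.065 -0.21   1.426 -0.    -0.222] [ 0.5247 -0.1464  0.1558] [-4.550e-01 -3.108e+00 -1.000e-03] [-0.7650771   0.32764643 -0.48624613] 0.3799044289371666
pf -0.0011328603553723978 0.055906867795171344Traceback (most recent call last):
  File "<stdin>", line 6, in <module>
    return _nx.concatenate(arrs, 1, dtype=dtype, casting=casting)
           ~~~~~~~~~~~~~~~^^^^^^^^^^^^^^^^^^^^^^^^^^^^^^^^^^^^^^^
ValueError: all the input array dimensions except for the concatenation axis must match exactly, but along dimension 0, the array at index 0 has size 300 and the array at index 1 has size 290
```

Emit:
{"fn": "apply_moves", "kwargs": {"commands": [{"delta_pos": [1, 0, -40], "turn": [0, 0, 0]}, {"delta_pos": [1, 0, -65], "turn": [0, 0, 0]}, {"delta_pos": [1, 0, -73], "turn": [0, 0, 0]}, {"delta_pos": [1, 0, -75], "turn": [0, 0, 0]}, {"delta_pos": [1, 0, -76], "turn": [0, 0, 0]}, {"delta_pos": [1, 0, -77], "turn": [0, 0, 0]}, {"delta_pos": [1, 0, -77], "turn": [0, 0, 0]}]}}

```text
t: 7.92
position: [0.5267, -0.1461, 0.0798]
ee_rot: [0.453, 3.108, -0.0]
force: [0.1, -1.0, -1.7]
gripper_width: 0.383
grasp_force: 30.0
```

```bash
python3 - <<'E'
from h import *
s=manip.state();print(s['t'],s['position'].round(4),s['force'])
a=read_camera('scene')['color'];b=read_camera('top')['color']
cv2.imwrite('pics/s3.png',np.hstack([a[120:400,100:450],b[120:400,100:450]]))
E
```

```text
7.925 [ 0.5267 -0.1461  0.0798] [ 0.076078   -0.95097035 -1.67461797]
```

View pics/s3.png

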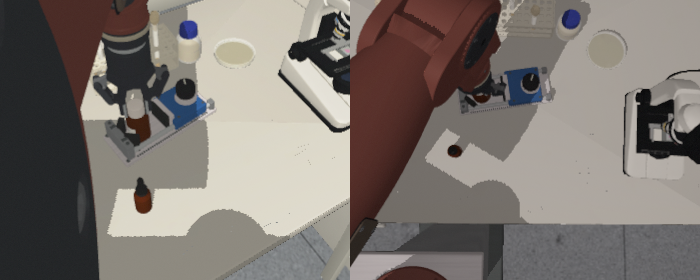

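The picture shows the bottle held upright between the fingers just above the platform, between the V and the jaw. Now I set it down.

Emit:
{"fn": "apply_moves", "kwargs": {"commands": [{"delta_pos": [0, 0, -1], "turn": [0, 0, 0]}, {"delta_pos": [0, 0, -2], "turn": [0, 0, 0]}, {"delta_pos": [0, 0, -2.5], "turn": [0, 0, 0]}, {"delta_pos": [0, 0, -2.5], "turn": [0, 0, 0]}]}}

```text
t: 8.52
position: [0.5272, -0.1463, 0.0785]
ee_rot: [0.453, 3.107, -0.001]
force: [-2.8, 0.7, 10.8]
gripper_width: 0.384
grasp_force: 31.1
```

Contact on the platform. I open the gripper, wait, then rise.

Emit:
{"fn": "apply_moves", "kwargs": {"commands": [{"delta_pos": [0, 0, 1], "turn": [0, 0, 0]}, {"delta_pos": [0, 0, 1], "turn": [0, 0, 0]}, {"delta_pos": [0, 0, 1], "turn": [0, 0, 0]}, {"delta_pos": [0, 0, 1], "turn": [0, 0, 0]}, {"delta_pos": [0, 0, 1], "turn": [0, 0, 0]}, {"delta_pos": [0, 0, 1], "turn": [0, 0, 0]}, {"delta_pos": [0, 0, 30], "turn": [0, 0, 0]}, {"delta_pos": [0, 0, 70], "turn": [0, 0, 0]}, {"delta_pos": [0, 0, 110], "turn": [0, 0, 0]}, {"delta_pos": [0, 0, 110], "turn": [0, 0, 0]}, {"delta_pos": [0, 0, 110], "turn": [0, 0, 0]}], "grip": 1.0}}

```text
t: 9.9
position: [0.5263, -0.1459, 0.1862]
ee_rot: [-0.454, -3.108, -0.0]
force: [-0.5, 0.1, -0.2]
gripper_width: 0.997
grasp_force: 0.0
```

```bash
cat > m.py <<'E'
from h import *
O=np.array([.5347,-.2014]);ex=np.array([.9873,.1590]);ey=np.array([-.1590,.9873])
s=manip.state();p=s['position'][:2]-O
print('t',s['t'],'j',s['joint_pos'].round(2),'pos',s['position'].round(4),'pf',(p@ex*1e3).round(1),(p@ey*1e3).round(1),'F',s['force'].round(1),'Tz',s['ft_torque'].round(2),'pf F',(s['force'][:2]@ex).round(1),(s['force'][:2]@ey).round(1))
c=read_camera('scene');W,*_=world(c);ok=c['range_z']>0
I=c['color'];q=(W[...,:2]-O)@np.c_[ex,ey];z=W[...,2]
a=ok&(abs(q[...,0])<.03)&(q[...,1]>.02)&(q[...,1]<.09)&(z>.09)&(z<.115)&(I.min(-1)>100)
if a.sum()>40:
    b=q[a&(z>.098)];print('cap n',a.sum(),'pf',((b.min(0)+b.max(0))*500).round(1),'z',np.percentile(z[a],95).round(4), 'base color spread',(np.ptp(b,axis=0)*1e3).round(1))
E
python3 - <<'E'
from m import *
a=c['color'];b=read_camera('top')['color']
cv2.imwrite('pics/s4.png',np.hstack([a[120:400,100:450],b[120:400,100:450]]))
E
```

```text
t 9.9 j [-0.51 -0.06 -0.15  1.48  0.   -0.22] pos [ 0.5263 -0.1459  0.1862] pf 0.6 56.1 F [-0.5  0.1 -0.2] Tz [-0.03  0.02 -0.02] pf F -0.5 0.2
cap n 238 pf [ 1.5 55. ] z 0.1048 base color spread [32.1 30.1]
```

View pics/s4.png

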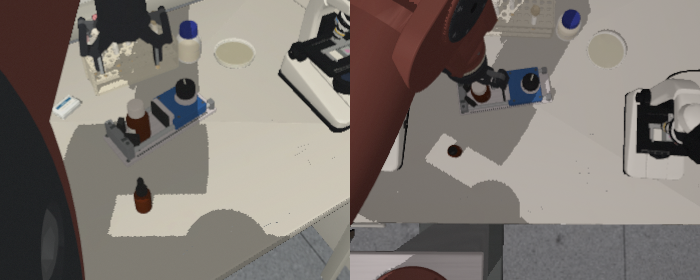

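The bottle stands upright and free on the platform at pf y ≈ 55 mm (cap at crop (135,108)), and the knob is at crop (186,90). Moving over the knob with a counter-clockwise pre-turn.

Emit:
{"fn": "apply_moves", "kwargs": {"commands": [{"delta_pos": [4, -24, 0], "turn": [0, 0, 10]}, {"delta_pos": [8, -48, 0], "turn": [0, 0, 20]}, {"delta_pos": [12, -72, 0], "turn": [0, 0, 30]}, {"delta_pos": [16, -96, 0], "turn": [0, 0, 40]}, {"delta_pos": [19, -120, 0], "turn": [0, 0, 50]}, {"delta_pos": [19, -120, 0], "turn": [0, 0, 60]}, {"delta_pos": [19, -120, 0], "turn": [0, 0, 70]}, {"delta_pos": [19, -120, -40], "turn": [0, 0, 70]}, {"delta_pos": [19, -120, -70], "turn": [0, 0, 70]}, {"delta_pos": [19, -120, -70], "turn": [0, 0, 70]}, {"delta_pos": [19, -120, -70], "turn": [0, 0, 70]}]}}

```text
t: 11.38
position: [0.5456, -0.2661, 0.1176]
ee_rot: [-1.411, 2.807, -0.0]
force: [0.8, -0.3, 0.6]
gripper_width: 1.005
grasp_force: 0.0
```

```bash
python3 m.py
```

```text
t 11.375 j [-0.67  0.13 -0.08  1.36 -0.   -1.6 ] pos [ 0.5456 -0.2661  0.1176] pf 0.5 -65.6 F [ 0.8 -0.3  0.6] Tz [ 0.04 -0.03  0.03] pf F 0.7 -0.4
```

Emit:
{"fn": "apply_moves", "kwargs": {"commands": [{"delta_pos": [0, 0, -40], "turn": [0, 0, 0]}, {"delta_pos": [0, 0, -60], "turn": [0, 0, 0]}, {"delta_pos": [0, 0, -66], "turn": [0, 0, 0]}, {"delta_pos": [0, 0, -66], "turn": [0, 0, 0]}, {"delta_pos": [0, 0, -66], "turn": [0, 0, 0]}]}}

```text
t: 12.05
position: [0.5462, -0.2666, 0.0523]
ee_rot: [-1.411, 2.806, -0.003]
force: [-0.7, 0.1, 0.4]
gripper_width: 0.999
grasp_force: 0.0
```

Emit:
{"fn": "apply_moves", "kwargs": {"commands": [{"delta_pos": [0, 0, 0], "turn": [0, 0, 0]}, {"delta_pos": [0, 0, 0], "turn": [0, 0, 0]}, {"delta_pos": [0, 0, 0], "turn": [0, 0, 0]}, {"delta_pos": [0, 0, 0], "turn": [0, 0, 0]}, {"delta_pos": [0, 0, 0], "turn": [0, 0, 0]}, {"delta_pos": [0, 0, 0], "turn": [0, 0, 0]}, {"delta_pos": [0, 0, 0], "turn": [0, 0, 0]}], "grip": 0.2, "grip_force": 80}}

```text
t: 12.92
position: [0.5464, -0.2667, 0.0519]
ee_rot: [-1.411, 2.806, -0.004]
force: [4.2, -1.7, 6.2]
gripper_width: 0.439
grasp_force: 80.3
```

```bash
python3 m.py
```

```text
t 12.925 j [-0.67  0.17 -0.16  1.24  0.   -1.6 ] pos [ 0.5464 -0.2667  0.0519] pf 1.2 -66.4 F [ 4.2 -1.7  6.2] Tz [-0.39 -0.72 -0.03] pf F 3.9 -2.3
```

Emit:
{"fn": "apply_moves", "kwargs": {"commands": [{"delta_pos": [-0.2, 1.3, 0], "turn": [0, 0, -5]}, {"delta_pos": [-0.4, 2.6, 0], "turn": [0, 0, -10]}, {"delta_pos": [-0.6, 3.9, 0], "turn": [0, 0, -15]}, {"delta_pos": [-0.8, 5.2, 0], "turn": [0, 0, -20]}, {"delta_pos": [-1.0, 6.5, 0], "turn": [0, 0, -25]}, {"delta_pos": [-1.2, 7.8, 0], "turn": [0, 0, -30]}, {"delta_pos": [-1.4, 9.0, 0], "turn": [0, 0, -35]}, {"delta_pos": [-1.7, 10.3, 0], "turn": [0, 0, -40]}, {"delta_pos": [-1.7, 10.3, 0], "turn": [0, 0, -40]}, {"delta_pos": [-1.7, 10.3, 0], "turn": [0, 0, -40]}]}}

```text
t: 14.22
position: [0.5442, -0.2555, 0.0518]
ee_rot: [-0.366, 3.119, 0.0]
force: [0.4, 3.0, 10.0]
gripper_width: 0.444
grasp_force: 81.3
```

```bash
cat >> m.py <<'E'
# jaw: blue carriage +y edge in pf at top z .042
bl=ok&(I[...,0].astype(int)-I[...,2]>50)&(z>.034)&(z<.05)&(abs(q[...,0])<.045)&(abs(q[...,1])<.13)
if bl.sum()>30: print('blue y range',np.percentile(q[bl][:,1],[1,99])*1e3,bl.sum())
yaw=np.degrees(2*np.arctan2(s['ee_rot'][1],s['ee_rot'][0]))-90;print('yaw',yaw%360,'grip',s['gripper_width'],s['grasp_force'])
E
python3 m.py
```

```text
t 14.225 j [-0.66  0.15 -0.18  1.24  0.   -0.89] pos [ 0.5442 -0.2555  0.0518] pf 0.8 -54.9 F [ 0.4  3.  10. ] Tz [ 0.53 -0.15 -0.27] pf F 0.9 2.9
blue y range [-75.26268334  -9.76828787] 299
yaw 103.39584067160737 grip 0.4442332842375258 81.34117126464844
```

```bash
python3 - <<'E'
from m import *
import pickle
d=pickle.load(open("d0.pkl","rb"))["scene"]
def prof(c):
    W,*_=world(c);q=(W[...,:2]-O)@np.c_[ex,ey]*1e3;z=W[...,2]
    m=(c['range_z']>0)&(z>.046)&(z<.056)&(abs(q[...,0])<32)&(q[...,1]>-30)&(q[...,1]<40)
    print('jaw top y pct',np.percentile(q[m][:,1],[2,50,98]).round(1),m.sum())
    b=(c['range_z']>0)&(c['color'][...,0].astype(int)-c['color'][...,2]>50)&(z>.034)&(z<.05)&(abs(q[...,0])<45)&(abs(q[...,1])<130)
    print('blue',np.percentile(q[b][:,1],[1,99]).round(1),b.sum())
prof(d);prof(c)
cv2.imwrite('pics/s5.png',cv2.resize(c['color'][180:290,190:320],None,fx=4,fy=4))
E
```

```text
t 14.275 j [-0.66  0.15 -0.18  1.24  0.   -0.89] pos [ 0.5442 -0.2555  0.0519] pf 0.8 -54.9 F [0.9 1.8 9.9] Tz [ 0.56 -0.09 -0.24] pf F 1.1 1.7
blue y range [-75.10128925  -9.26963475] 293
yaw 103.3945215893643 grip 0.4441355235273051 81.34070992469788
jaw top y pct [-12.1  -2.9   4.9] 218
blue [-84.5  -7.6] 661Traceback (most recent call last):
  File "<stdin>", line 10, in <module>
  File "<stdin>", line 7, in prof
    return _quantile_unchecked(
        a, q, axis, out, overwrite_input, method, keepdims, weights)
    return _ureduce(a,
                    func=_quantile_ureduce_func,
    ...<5 lines>...
                    overwrite_input=overwrite_input,
                    method=method)
    r = func(a, **kwargs)
    result = _quantile(arr,
                       quantiles=q,
    ...<2 lines>...
                       out=out,
                       weights=wgt)
    slices_having_nans = np.isnan(arr[-1, ...])
                                  ~~~^^^^^^^^^
IndexError: index -1 is out of bounds for axis 0 with size 0
```

Emit:
{"fn": "apply_moves", "kwargs": {"commands": [{"delta_pos": [-0.3, 1.8, 0], "turn": [0, 0, -7]}, {"delta_pos": [-0.6, 3.6, 0], "turn": [0, 0, -14]}, {"delta_pos": [-0.9, 5.4, 0], "turn": [0, 0, -21]}, {"delta_pos": [-1.2, 7.2, 0], "turn": [0, 0, -28]}, {"delta_pos": [-1.5, 9.0, 0], "turn": [0, 0, -35]}, {"delta_pos": [-1.7, 10.8, 0], "turn": [0, 0, -42]}, {"delta_pos": [-2.0, 12.7, 0], "turn": [0, 0, -49]}, {"delta_pos": [-2.3, 14.5, 0], "turn": [0, 0, -56]}, {"delta_pos": [-2.6, 16.3, 0], "turn": [0, 0, -63]}, {"delta_pos": [-2.9, 18.1, 0], "turn": [0, 0, -70]}, {"delta_pos": [-2.9, 18.1, 0], "turn": [0, 0, -70]}]}}

```text
t: 15.7
position: [0.5419, -0.2358, 0.0518]
ee_rot: [1.489, 2.765, 0.006]
force: [4.7, 9.7, 9.8]
gripper_width: 0.442
grasp_force: 81.5
```

```bash
python3 m.py
```

```text
t 15.7 j [-0.63  0.12 -0.21  1.24  0.    0.35] pos [ 0.5419 -0.2358  0.0518] pf 1.7 -35.1 F [4.7 9.7 9.8] Tz [ 1.94 -0.83 -0.14] pf F 6.2 8.8
blue y range [-56.61186791  15.40658249] 348
yaw 33.38832464366851 grip 0.4420351001052512 81.46396279335022
```

Emit:
{"fn": "apply_moves", "kwargs": {"commands": [{"delta_pos": [0.5, 1.0, 0], "turn": [0, 0, 0]}, {"delta_pos": [0.5, 1.0, 0], "turn": [0, 0, 0]}, {"delta_pos": [0.5, 1.0, 0], "turn": [0, 0, 0]}]}}

```text
t: 16.12
position: [0.542, -0.2358, 0.0518]
ee_rot: [1.488, 2.766, 0.003]
force: [1.9, 4.7, 9.6]
gripper_width: 0.445
grasp_force: 81.5
```

```bash
python3 m.py
```

```text
t 16.125 j [-0.63  0.12 -0.21  1.24  0.    0.35] pos [ 0.542  -0.2358  0.0518] pf 1.7 -35.1 F [1.9 4.7 9.6] Tz [ 1.02 -0.37 -0.11] pf F 2.6 4.4
blue y range [-56.77705734  15.14022408] 363
yaw 33.43771842437992 grip 0.44543946215678404 81.45832657814026
```

Emit:
{"fn": "apply_moves", "kwargs": {"commands": [{"delta_pos": [0.1, 1.8, 0], "turn": [0, 0, -4]}, {"delta_pos": [-0.1, 2.8, 0], "turn": [0, 0, -8]}, {"delta_pos": [-0.2, 3.9, 0], "turn": [0, 0, -12]}, {"delta_pos": [-0.4, 4.9, 0], "turn": [0, 0, -16]}]}}

```text
t: 16.68
position: [0.5417, -0.2314, 0.0518]
ee_rot: [1.861, 2.53, 0.002]
force: [2.9, 2.4, 7.5]
gripper_width: 0.442
grasp_force: 81.2
```

```bash
python3 m.py
```

```text
t 16.675 j [-0.63  0.12 -0.22  1.24  0.    0.64] pos [ 0.5417 -0.2314  0.0518] pf 2.2 -30.7 F [2.9 2.4 7.5] Tz [ 0.46 -0.52  0.35] pf F 3.2 1.9
blue y range [-52.94263371  21.96807464] 388
yaw 17.32201101952873 grip 0.44221863435435177 81.17173075675964
```

Emit:
{"fn": "apply_moves", "kwargs": {"commands": [{"delta_pos": [-0.1, 0.6, 0], "turn": [0, 0, -2]}, {"delta_pos": [-0.2, 1.2, 0], "turn": [0, 0, -4]}]}}

```text
t: 16.98
position: [0.5416, -0.2303, 0.0519]
ee_rot: [1.946, 2.464, 0.002]
force: [2.5, 0.9, 7.6]
gripper_width: 0.446
grasp_force: 81.2
```

```bash
python3 m.py
```

```text
t 16.975 j [-0.62  0.11 -0.22  1.24  0.    0.71] pos [ 0.5416 -0.2303  0.0519] pf 2.3 -29.7 F [2.5 0.9 7.6] Tz [ 0.3  -0.67  0.34] pf F 2.6 0.5
blue y range [-51.21082085  22.56253653] 389
yaw 13.384642533508924 grip 0.4464085879197773 81.15458250045776
```

Emit:
{"fn": "apply_moves", "kwargs": {"commands": [{"delta_pos": [-0.1, 0.5, 0], "turn": [0, 0, -2]}, {"delta_pos": [-0.2, 1.0, 0], "turn": [0, 0, -4]}]}}

```text
t: 17.27
position: [0.5416, -0.2293, 0.0519]
ee_rot: [2.031, 2.394, 0.002]
force: [4.0, 2.6, 6.2]
gripper_width: 0.444
grasp_force: 81.1
```

```bash
python3 - <<'E'
from m import *
a=c['color'];b=read_camera('top')['color']
cv2.imwrite('pics/s6.png',cv2.resize(np.hstack([a[180:300,190:320],b[170:290,190:320]]),None,fx=3,fy=3))
E
```

```text
t 17.275 j [-0.62  0.11 -0.22  1.23  0.    0.78] pos [ 0.5416 -0.2293  0.0519] pf 2.4 -28.7 F [4.  2.6 6.2] Tz [ 0.45 -0.81  0.36] pf F 4.3 1.9
blue y range [-49.82474308  24.64934739] 390
yaw 9.388943853949968 grip 0.44407149189534334 81.10897421836853
```

View pics/s6.png

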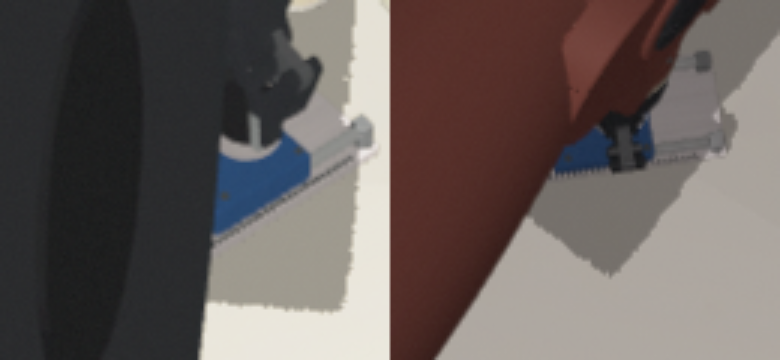

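The arm hides the bottle from both cameras, so from here I go by the torque at the knob. Its free-running baseline is about 0.35 N m.

Emit:
{"fn": "apply_moves", "kwargs": {"commands": [{"delta_pos": [0.4, 0.5, 0], "turn": [0, 0, -1.5]}, {"delta_pos": [0.6, 1.0, 0], "turn": [0, 0, -3]}]}}

```text
t: 17.62
position: [0.5416, -0.2285, 0.0518]
ee_rot: [2.093, 2.341, 0.001]
force: [-0.6, 0.7, 9.0]
gripper_width: 0.446
grasp_force: 81.3
```

```bash
python3 m.py
```

```text
t 17.625 j [-0.62  0.11 -0.22  1.24  0.    0.84] pos [ 0.5416 -0.2285  0.0518] pf 2.5 -27.9 F [-0.6  0.7  9. ] Tz [0.16 0.02 0.34] pf F -0.5 0.8
blue y range [-50.73883833  26.85184822] 397
yaw 6.392593539431019 grip 0.44625488728611157 81.27031087875366
```

Emit:
{"fn": "apply_moves", "kwargs": {"commands": [{"delta_pos": [0, 0.4, 0], "turn": [0, 0, -1.5]}, {"delta_pos": [-0.1, 0.8, 0], "turn": [0, 0, -3]}]}}

```text
t: 17.92
position: [0.5416, -0.2278, 0.0519]
ee_rot: [2.154, 2.285, 0.001]
force: [1.5, 0.6, 8.1]
gripper_width: 0.449
grasp_force: 81.2
```

```bash
python3 m.py
```

```text
t 17.925 j [-0.62  0.11 -0.22  1.24  0.    0.89] pos [ 0.5416 -0.2278  0.0519] pf 2.6 -27.1 F [1.5 0.6 8.1] Tz [ 0.08 -0.25  0.55] pf F 1.6 0.3
blue y range [-48.67576759  26.81172085] 399
yaw 3.4002021363430686 grip 0.4486366083896449 81.24325633049011
```

Emit:
{"fn": "apply_moves", "kwargs": {"commands": [{"delta_pos": [0, 0, 0], "turn": [0, 0, 0]}, {"delta_pos": [0, 0, 0], "turn": [0, 0, 0]}]}}

```text
t: 18.23
position: [0.5416, -0.2277, 0.0519]
ee_rot: [2.153, 2.286, 0.001]
force: [-0.1, 1.0, 8.6]
gripper_width: 0.446
grasp_force: 81.3
```

```bash
python3 -c "
from m import *
for i in range(4):
    read_camera('top');print(manip.state()['ft_torque'].round(3))"
```

```text
t 18.225 j [-0.62  0.11 -0.22  1.24  0.    0.89] pos [ 0.5416 -0.2277  0.0519] pf 2.6 -27.1 F [-0.1  1.   8.6] Tz [ 0.19 -0.18  0.17] pf F 0.1 1.0
blue y range [-48.49919081  26.74764093] 399
yaw 3.4260485863486565 grip 0.44555517968610747 81.2685227394104
[ 0.183 -0.169  0.145]
[ 0.197 -0.113  0.186]
[ 0.198 -0.174  0.176]
[ 0.159 -0.142  0.132]
```

Torque while moving rose from 0.34 to 0.55 N m, which corresponds to about 10–13 N at the jaw. I release, rise and look.

Emit:
{"fn": "apply_moves", "kwargs": {"commands": [{"delta_pos": [0, 0, 0], "turn": [0, 0, 0]}, {"delta_pos": [0, 0, 0], "turn": [0, 0, 0]}, {"delta_pos": [0, 0, 0], "turn": [0, 0, 0]}, {"delta_pos": [0, 0, 0], "turn": [0, 0, 0]}, {"delta_pos": [0, 0, 0], "turn": [0, 0, 0]}, {"delta_pos": [0, 0, 0], "turn": [0, 0, 0]}, {"delta_pos": [0, 0, 30], "turn": [0, 0, 0]}, {"delta_pos": [0, 0, 70], "turn": [0, 0, 0]}, {"delta_pos": [0, -20, 120], "turn": [0, 0, 0]}, {"delta_pos": [0, -60, 140], "turn": [0, 0, 0]}, {"delta_pos": [0, -110, 140], "turn": [0, 0, 0]}, {"delta_pos": [-20, -160, 140], "turn": [0, 0, 0]}, {"delta_pos": [-20, -160, 140], "turn": [0, 0, 0]}, {"delta_pos": [-20, -160, 140], "turn": [0, 0, 0]}], "grip": 1.0}}

```text
t: 20.23
position: [0.521, -0.3874, 0.1907]
ee_rot: [-2.155, -2.285, -0.001]
force: [0.5, -0.3, 0.1]
gripper_width: 1.001
grasp_force: 0.0
```

```bash
python3 - <<'E'
from m import *
b=read_camera('top')['color']
cv2.imwrite('pics/s7.png',cv2.resize(np.hstack([c['color'][170:300,180:320],b[170:300,180:320]]),None,fx=2.8,fy=2.8))
E
```

```text
t 20.225 j [-0.84  0.25  0.19  1.51  0.    0.67] pos [ 0.521  -0.3874  0.1907] pf -43.1 -181.5 F [ 0.5 -0.3  0.1] Tz [-0.06 -0.03 -0.07] pf F 0.5 -0.4
yaw 3.3655780534984387 grip 1.0010705621721563 0.0
```

View pics/s7.png

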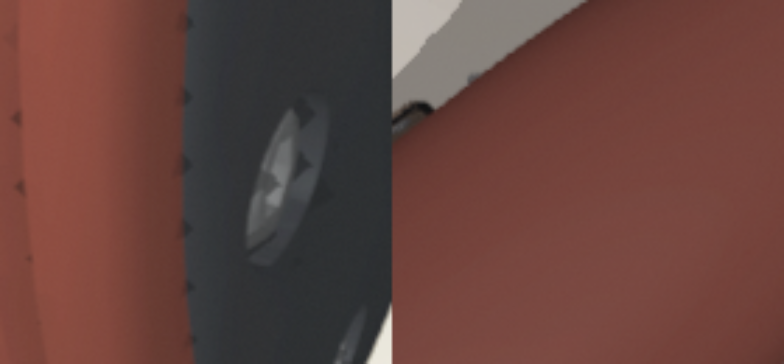

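The arm blocks both views here. I move it high over to the V side, where the view was clear before.

Emit:
{"fn": "apply_moves", "kwargs": {"commands": [{"delta_pos": [0, 0, 50], "turn": [0, 0, 0]}, {"delta_pos": [0, 50, 60], "turn": [0, 0, 0]}, {"delta_pos": [0, 100, 60], "turn": [0, 0, 0]}, {"delta_pos": [0, 150, 60], "turn": [0, 0, 0]}, {"delta_pos": [0, 200, 60], "turn": [0, 0, 0]}, {"delta_pos": [0, 250, 60], "turn": [0, 0, 0]}, {"delta_pos": [0, 300, 60], "turn": [0, 0, 0]}, {"delta_pos": [0, 330, 60], "turn": [0, 0, 0]}, {"delta_pos": [0, 330, 60], "turn": [0, 0, 0]}, {"delta_pos": [0, 330, 60], "turn": [0, 0, 0]}]}}

```text
t: 21.58
position: [0.5211, -0.0574, 0.2509]
ee_rot: [2.153, 2.287, 0.0]
force: [0.1, 0.4, 0.7]
gripper_width: 1.002
grasp_force: 0.0
```

```bash
python3 - <<'E'
from m import *
import pickle
b=read_camera('top')
d=pickle.load(open("d0.pkl","rb"))
for nm,cc in(("scene0",d['scene']),("top0",d['top']),("scene",c),("top",b)):
    W,*_=world(cc);q=(W[...,:2]-O)@np.c_[ex,ey]*1e3;z=W[...,2];I=cc['color'];okk=cc['range_z']>0
    k=okk&(abs(q[...,0])<26)&(q[...,1]>-95)&(q[...,1]<0)&(z>.072)&(z<.085)
    j=okk&(z>.044)&(z<.056)&(abs(q[...,0])<28)&(q[...,1]>-15)&(q[...,1]<60)
    e=okk&(z>.094)&(z<.108)&(abs(q[...,0])<30)&(q[...,1]>30)&(q[...,1]<95)
    for n,m in(("knob",k),("jaw",j),("cap",e)):
        if m.sum()>20:
            p=q[m];print(nm,n,m.sum(),np.percentile(p,[1,99],axis=0).round(1).tolist(),((p.min(0)+p.max(0))/2).round(1))
cv2.imwrite('pics/s8.png',cv2.resize(np.hstack([c['color'][170:300,180:320],b['color'][170:300,180:320]]),None,fx=2.8,fy=2.8))
E
```

```text
t 21.575 j [-0.36 -0.12 -0.09  1.6  -0.    1.15] pos [ 0.5211 -0.0574  0.2509] pf 9.5 144.3 F [0.1 0.4 0.7] Tz [ 0.02  0.02 -0.02] pf F 0.2 0.3
cap n 222 pf [ 1.6 63.8] z 0.1047 base color spread [31.1 29.8]
blue y range [-37.88014637  28.32363346] 36
yaw 3.4657292562583706 grip 1.0021608864560314 0.0
scene0 knob 254 [[-18.3, -83.9], [19.7, -45.3]] [  1.7 -65.3]
scene0 jaw 208 [[-27.7, -12.2], [27.1, 5.1]] [-0.  -3.7]
top0 knob 230 [[-18.6, -84.6], [19.1, -47.6]] [  0.5 -66.2]
top0 jaw 163 [[-27.6, -12.6], [27.2, 3.9]] [-0.  -4.3]
scene knob 265 [[-18.8, -47.0], [19.2, -9.5]] [  0.4 -28.7]
scene jaw 213 [[-27.7, -13.9], [26.3, 59.5]] [-0.4 22.6]
scene cap 212 [[-13.6, 49.0], [15.7, 78.7]] [ 1.6 63.5]
top knob 230 [[-19.3, -47.4], [18.3, -10.6]] [ -0.3 -29.1]
top jaw 169 [[-26.9, 5.7], [27.5, 56.5]] [ 0.1 24. ]
top cap 161 [[-14.6, 47.9], [15.3, 77.3]] [-0.  62.4]
```

View pics/s8.png

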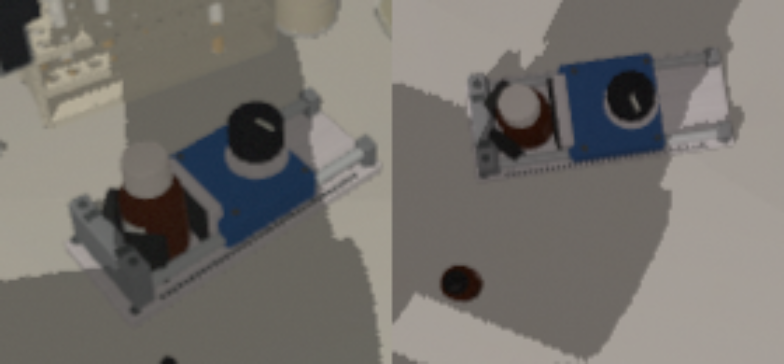

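The pictures show the bottle upright in the V (cap at crop (147,165) in the left view), with the jaw against it and the knob free. Cap travel of 8.8 mm and knob travel of 36.8 mm fit a seated bottle. Handing in.

```bash
python3 -c "
from bench import order
print(order.sign_off())"
```

```text
the job is handed in; nothing more can be done
None
```

The job is handed in at about 22 s with no verdict returned: the amber bottle stands clamped upright in the V, with an estimated 10–13 N at the jaw (inferred from knob torque, not measured directly), and the gripper is clear of everything.

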